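# Open the gel tank: power off, then both lid releases together

## Robot

A 6-joint arm with a two-finger parallel gripper is mounted at the origin on the work surface. World frame = base frame: x ahead of the robot, y to its left, z up, the work surface at z = 0. Lengths are in m, angles in degrees, forces in N, time in s.
With the tool pointing down it reaches from about 0.4 to 0.825 m from the base axis. Payload 7 kg.
Tool frame: the origin (TCP) lies midway between the tips of the shut fingers; the grasp point (between the pads) lies 19 mm behind it; z points along the fingers, y is the direction in which the jaws open and shut (so a half turn about z gives the same grasp; the last joint's range is limited). The gripper opens to 88 mm and grips with 3 to 60 N. Pads are 19 mm wide; open, the fingers measure 130 mm over their backs; the gripper's body (78 mm by 193 mm) begins 47 mm behind the grasp point.
Start: joints at [90.991, 20.546, 0.682, 0, -70.136, -16.507], TCP at [0.181, 0.65, 0.227] pointing down, gripper open.
Joint ranges: [-176.03, 176.03], [-82.01, 121.73], [-58.28, 71.71], [-173.87, 95.51], [-174.79, -0.11], [-173.66, 173.66]. Speed limits (degrees/s): [136.94, 136.94, 172.46, 180, 180, 180].

## Interface

Orientations are given as [roll, pitch, yaw] about the fixed x, y, z axes, in that order (R = Rz(yaw) Ry(pitch) Rx(roll)).
In Python, from plant import ctrl gives the robot as it stands. The module is installed in compiled form; this text tells all that it offers.
- The arm moves only by the tool arm_command, never from a script. Its argument "targets" is a list that holds one entry, the list of rows, each a list of 7 numbers: the turn, a rotation vector about the world's x, y, z in rad, then the shift along the world's x, y, z in cm, then the opening, from 0 (shut) to 1 (fully open). A call has 1 to 8 rows; each row is the pose to reach, as a shift and turn from the pose commanded when the call began; what a row does not reach only later rows make up. A row lasts 1/12 s, in which the tool goes at most 41.7 mm and 7.16 degrees, less where a joint would pass 70% of its speed; a pose out of reach is approached as far as the arm can. A call with a gripper value outside its range is refused whole. The fingers move at their own pace and stop on an object; the grip force is fixed at half the most. Time passes only in rows, so rows that repeat a pose let the fingers close. It gives the time, the measured TCP pose, the force and the opening at its end, in the units of the state.
- ctrl.get_obs(): the state, without advancing time (a new reading comes with each control period).
- ctrl.snapshot(name): name is "scene" or "top" or "wrist"; returns the picture (480x640x3 uint8, blue, green, red); there is no depth.
- ctrl.camera_model(name): a dict with "K" (3x3 intrinsics, pixels), "xyz" and "rotation" of the camera in the world. Camera axes: x right, y up, looking along -z (the intrinsics and any distortion apply to the point x, -y, -z); pixel columns grow to the right and rows downward; lengths in m; the calibration is good to about 2 mm. A picture is of the moment at which its call begins: read the wrist's pose just before it. camera_model takes no time and is no camera call; for the wrist camera it gives the pose at the moment of the call.
- ctrl.close_job(): hands the job in, once; it reports no verdict.
The state is a dict: "clock": time; "joint_pos": joint angles; "qvel": joint speeds; "tau": joint torques, N m; "tool_pos": TCP position; "orientation": TCP orientation; "force": force on the tool from outside, world axes, zero at the start; "moment": the same for the moment, N m; "opening": finger opening in m.
Only numpy, scipy, OpenCV 4.12 (cv2) and the standard library are available. Lean on these libraries where they do the work, as an engineer would, in place of code of your own. Each camera call takes 0.05 s, during which the arm holds its last target. There are 200 camera calls.

## Task

Open the electrophoresis gel tank. First switch its power off by pressing the raised half of the red rocker switch fully down; then press both blue lid-release buttons fully down together, one fingertip on each, and keep both held down until the sprung lid has risen well clear of its catches (a third of the way up), then let go and draw back and wait until it has swung fully open by itself. Do not push the lid with the hand, and leave the tip box, the tube rack and the bottle standing where they are.

Things in the scene. Friction and masses are not known exactly. Their poses are not given: they have to be found in the camera images.
- tank: Fixed desktop gel tank with built-in power supply, 273 mm (x) by 210 mm (y) by 75 mm high. Origin on the bench under its middle; z up; its own -x side is the white control console towards the robot, +x the bath with the lid; y runs along the row of controls. The level console deck is 58 mm above the bench, from x = -145 to -58 mm in this frame. The lid's front edge lies at x = -50 mm, 62 mm behind the line of the buttons.
- release_left_top (a point): Centre of the top face of the left (tank +y) blue round release button, 22 mm across, standing 10 mm above the deck (68 mm above the bench) when up. In the tank's frame at x = -112, y = +30 mm.
- release_right_top (a point): The same for the right button, at x = -112, y = -30 mm in the tank's frame: the two buttons are 60 mm apart centre to centre.
- release_left (a joint): Travel of the left button, m: 0 up, 0.006 fully down (4 mm still stand above the deck). Spring: 1.8 N to start, 5.4 N fully down; it comes back up when let go. Each button draws one catch bolt back only while it is held down; the bolt is free of the lid from about 0.004.
- release_right (a joint): Travel of the right button, as the left one. Pressing both fully down takes 11 N in all.
- lid (a joint): Opening angle of the violet-tinted clear lid, rad: 0 shut, 1.25 fully open. It is hinged along the tank's far (+x) edge and its front edge rises. A damped spring lifts it by itself, slowly (0.2 rad after 1 to 2 s, fully open after about 5 to 9 s), once BOTH buttons are down. The catch has a second safety notch: if a button is let go below about 0.16 rad the lid stops ajar at about 0.1; beyond 0.2 it is free.
- lid_front (a point): Middle of the lid's front edge (violet rail, 200 mm long), on its top, 76 mm above the bench when shut.
- power_switch (a joint): Angle of the red rocker switch, rad: 0 = on (its -x half, with a white dot, is raised), 0.40 = off (that half pressed down until level, 4 mm above the deck). It stays where it is left; about 3 N at the point below moves it. Rocker 36 mm (x) by 20 mm (y), pivot at x = -100, y = +78 mm in the tank's frame, 62 mm above the bench; each half is 18 mm long, the raised end stands 7 mm above the pivot.
- off_half (a point): Point on the top face of the rocker's half to press (the raised one with the white dot), 12 mm from the pivot towards tank -x; moves with the rocker.
- tip_box: Loose yellow and white pipette-tip box, 118 x 80 x 60 mm, origin under its centre. Leave it alone.
- tube_rack: Loose red rack of small capped tubes, 110 x 60 x 46 mm, origin under its centre. Leave it alone.
- reagent_bottle: Loose reagent bottle with blue cap, 60 mm across, 125 mm high, origin under its centre. Leave it alone.

How it is judged:
By the outcome, as a careful person would: the job done as asked, in the order asked, and still so for the second after the job is handed in, with the robot touching nothing.
It also fails if it takes over 48 s, if anything falls off the work surface, if the arm or the gripper's body presses on something with over 40 N, if the wrist force passes 120 N, or if a joint passes its speed limit or range.

## Working session

There is one attempt and no reset: what is moved stays moved. The work goes in short steps, Python scripts to look and compute and a tool call to move; the robot and the scene stay as the last step left them, time stands still between calls to the robot, and variables do not carry over. Pictures are saved under pics/ and viewed, about 8 in all and at most 12, crops included, and the job is handed in when it is done.

Besides the shell and the picture viewer there is one more tool, called after "Call:" as name([rows], argument=value, ...), one row to a line, values as JSON. arm_command: Moves the arm, as the interface text tells. Its arguments: {"type":"object","properties":{"targets":{"type":"array","items":{"type":"array","items":{"type":"array","items":{"type":"number"}}}}},"required":["targets"]}

```bash
mkdir -p pics; python3 - <<'E'
from plant import ctrl
import cv2,json
o=ctrl.get_obs();print(o)
for n in("top","scene"):
    cv2.imwrite(f"pics/{n}0.png",ctrl.snapshot(n));print(n,ctrl.camera_model(n))
E
```

```text
{'clock': 0.0, 'joint_pos': array([ 9.09928443e+01,  2.05916965e+01,  6.34994675e-01, -2.10909941e-02,
       -7.01352168e+01, -1.65080741e+01]), 'qvel': array([-0.15232768,  0.022624  ,  0.02314263,  0.1379611 , -0.00187961,
       -0.02339941]), 'tau': array([ 2.31246820e-03, -5.82719815e+01,  2.93048894e+01,  6.99687839e+00,
        6.92914036e-03, -1.57630489e-04]), 'tool_pos': array([0.18043432, 0.64994101, 0.22562595]), 'orientation': array([ 1.79906236e+02, -7.11174734e-03, -1.55224066e+01]), 'force': array([-0.31029595,  0.29044589,  0.51965907]), 'moment': array([-0.04524408,  0.02891645,  0.06644629]), 'opening': 0.08751223724724473}
top {'K': array([[588.8934524 ,   0.        , 319.56493551],
       [  0.        , 588.8934524 , 234.63156574],
       [  0.        ,   0.        ,   1.        ]]), 'xyz': array([0.45931112, 0.03993395, 1.01554635]), 'rotation': array([ 10.43038335,   0.2568235 , -88.67490433])}
scene {'K': array([[466.26507104,   0.        , 322.56017383],
       [  0.        , 466.26507104, 242.980775  ],
       [  0.        ,   0.        ,   1.        ]]), 'xyz': array([ 1.16090508, -0.07949082,  0.60389294]), 'rotation': array([45.21615239, -0.91548116, 77.33799742])}
```

View pics/top0.png

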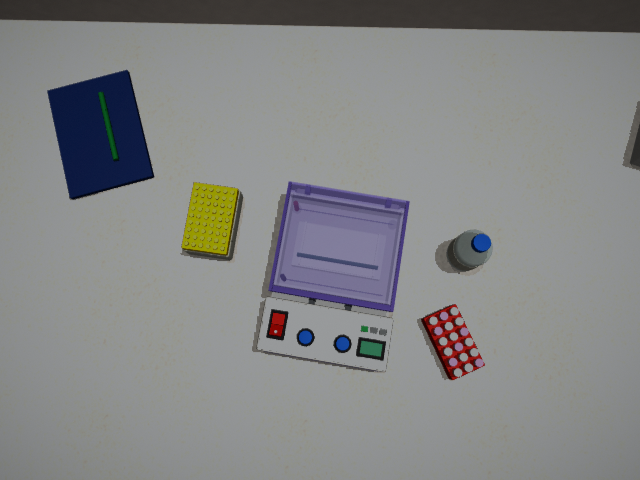

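View pics/scene0.png

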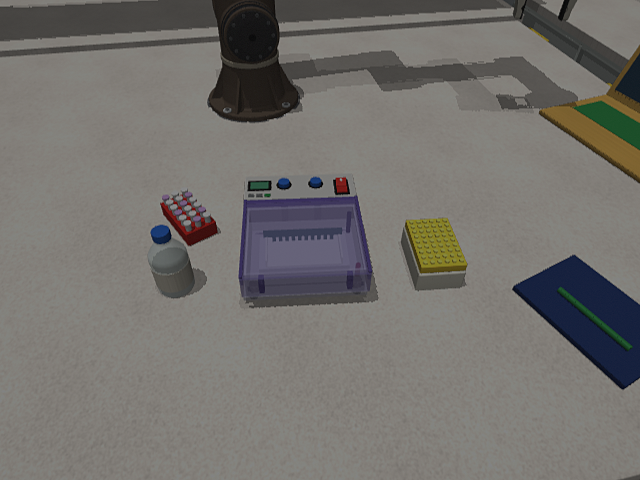

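The top view shows the rocker at about (277,325), and the blue buttons at (306,337) and (343,343). The scene view shows them at (341,186), (316,182) and (284,183). The tip box, rack and bottle stand clear of the console. Next I'll measure the tank pose.

```bash
cat >h.py <<'E'
import numpy as np,cv2
from scipy.spatial.transform import Rotation as R
from plant import ctrl
def ray(n_or_m,px):
    m=ctrl.camera_model(n_or_m) if isinstance(n_or_m,str) else n_or_m
    d=np.linalg.solve(m["K"],[px[0],px[1],1.]);d=R.from_euler('xyz',m["rotation"],degrees=True).apply([d[0],-d[1],-d[2]])
    return np.array(m["xyz"]),d
def at(n,px,z):
    o,d=ray(n,px);return o+d*(z-o[2])/d[2]
def proj(m,P):
    p=R.from_euler('xyz',m["rotation"],degrees=True).inv().apply(np.asarray(P)-m["xyz"]);p=p*[1,-1,-1];q=m["K"]@p;return q[:2]/q[2]
def blobs(img,kind,roi):
    h=cv2.cvtColor(img,cv2.COLOR_BGR2HSV)
    lo,hi={'blue':((100,150,60),(118,255,255)),'red':((0,150,80),(8,255,255))}[kind]
    k=cv2.inRange(h,lo,hi);x0,y0,x1,y1=roi;mm=np.zeros_like(k);mm[y0:y1,x0:x1]=k[y0:y1,x0:x1]
    n,_,s,c=cv2.connectedComponentsWithStats(mm)
    return [(s[i,4],c[i].round(2),s[i,:4]) for i in range(1,n) if s[i,4]>15]
E
python3 - <<'E'
from h import *
t=cv2.imread("pics/top0.png");s=cv2.imread("pics/scene0.png")
for n,im,r in(("top",t,(255,300,395,375)),("scene",s,(240,170,360,205))):
    for k,z in(("blue",.068),("red",.064)):
        for b in blobs(im,k,r): print(n,k,b,at(n,b[1],z).round(4))
c=np.hstack([cv2.resize(t[300:375,255:355],None,fx=4,fy=4,interpolation=2),cv2.resize(s[165:240,265:365],None,fx=4,fy=4,interpolation=2)])
cv2.imwrite("pics/c0.png",c)
E
```

```text
top blue (np.int32(145), array([304.96, 336.75]), array([299, 330,  13,  14], dtype=int32)) [0.4685 0.0676 0.068 ]
top blue (np.int32(147), array([342.26, 343.4 ]), array([336, 337,  14,  14], dtype=int32)) [0.4595 0.0083 0.068 ]
top red (np.int32(260), array([276.83, 323.64]), array([269, 313,  16,  23], dtype=int32)) [0.4881 0.1132 0.064 ]
scene blue (np.int32(75), array([314.97, 181.37]), array([310, 177,  11,  10], dtype=int32)) [0.4724 0.0693 0.068 ]
scene blue (np.int32(74), array([283.14, 182.36]), array([278, 179,  11,   9], dtype=int32)) [0.4635 0.0102 0.068 ]
scene red (np.int32(135), array([340.86, 184.9 ]), array([336, 178,  11,  15], dtype=int32)) [0.4876 0.1159 0.064 ]
```

View pics/c0.png

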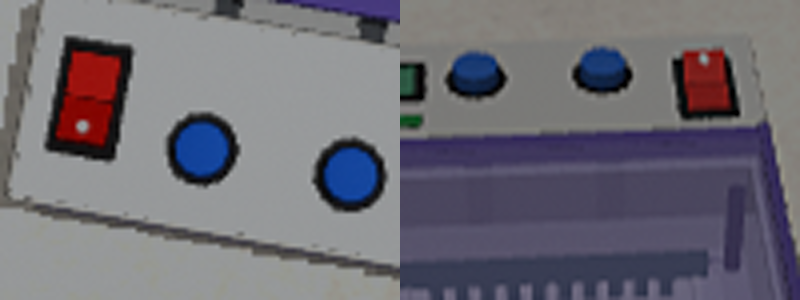

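The enlarged crops confirm the geometry: the raised half with the dot is on the robot side. Tank yaw is about -8.6°. I'll move above the console with the yaw aligned and look with the wrist camera.

Call:
arm_command([
  [[0,0,0.015,1.8,-3.6,0,1],[0,0,0.03,3.6,-7.2,0,1],[0,0,0.045,5.4,-10.8,0,1],[0,0,0.06,7.2,-14.4,0,0.8],[0,0,0.075,9,-18,0,0.6],[0,0,0.09,10.8,-21.6,0,0.5],[0,0,0.105,12.6,-25.2,0,0.5],[0,0,0.12,14.4,-28.8,0,0.5]],
])

```text
clock: 0.77
tool_pos: [0.3249, 0.3603, 0.2264]
orientation: [180.0, 0.0, -8.6]
force: [1.1, 1.2, 0.1]
opening: 0.0599
```

Call:
arm_command([
  [[0,0,0,1.8,-3.5,0,0.5],[0,0,0,3.6,-7,0,0.5],[0,0,0,5.4,-10.5,0,0.5],[0,0,0,7.2,-14,0,0.5],[0,0,0,9,-17.5,0,0.5],[0,0,0,10.8,-21,0,0.5],[0,0,0,12.6,-24.5,0,0.5],[0,0,0,14,-27.5,0,0.5]],
])

```text
clock: 1.43
tool_pos: [0.4651, 0.0851, 0.2266]
orientation: [-180.0, -0.0, -8.7]
force: [1.5, 0.3, 0.3]
opening: 0.0437
```

```bash
python3 - <<'E'
from h import *
o=ctrl.get_obs();print(o['clock'],o['tool_pos'],o['orientation'],o['force'],o['opening']);m=ctrl.camera_model("wrist");print(m)
im=ctrl.snapshot("wrist");cv2.imwrite("pics/w1.png",im)
for k,z in(("blue",.068),("red",.064)):
    for b in blobs(im,k,(0,0,640,480)): print(k,b,at(m,b[1],z).round(4))
E
```

```text
1.4333 [0.46505034 0.08510333 0.22656208] [-1.79996572e+02 -1.62048217e-03 -8.66117137e+00] [1.46117705 0.33482883 0.25416879] 0.04371844871323559
{'K': array([[421.06622068,   0.        , 320.39415791],
       [  0.        , 421.06622068, 245.66424639],
       [  0.        ,   0.        ,   1.        ]]), 'xyz': array([0.54418033, 0.0734044 , 0.38444132]), 'rotation': array([-1.69553729e+01, -4.81107083e-02, -9.86365281e+01])}
blue (np.int32(76), array([341.64, 207.07]), array([335, 204,  14,   8], dtype=int32)) [0.4768 0.0669 0.068 ]
blue (np.int32(552), array([419.06, 216.85]), array([406, 204,  27,  27], dtype=int32)) [0.4603 0.0091 0.068 ]
blue (np.int32(70), array([336.79, 221.87]), array([330, 213,  17,  17], dtype=int32)) [0.4658 0.0722 0.068 ]
red (np.int32(2001), array([600.61, 148.22]), array([564,  88,  76, 147], dtype=int32)) [ 0.4911 -0.1296  0.064 ]
red (np.int32(50), array([635.42, 115.74]), array([632, 112,   8,  10], dtype=int32)) [ 0.5108 -0.1536  0.064 ]
red (np.int32(57), array([625.42, 148.14]), array([618, 145,  22,  10], dtype=int32)) [ 0.4884 -0.1478  0.064 ]
red (np.int32(20), array([615.9 , 160.05]), array([611, 156,   8,   8], dtype=int32)) [ 0.4806 -0.1413  0.064 ]
red (np.int32(37), array([628.59, 167.46]), array([626, 164,   8,  10], dtype=int32)) [ 0.4735 -0.151   0.064 ]
red (np.int32(21), array([623.43, 179.29]), array([619, 177,   9,   5], dtype=int32)) [ 0.465  -0.1477  0.064 ]
red (np.int32(1090), array([279.1 , 199.64]), array([266, 178,  27,  47], dtype=int32)) [0.489  0.1137 0.064 ]
red (np.int32(24), array([636.46, 185.12]), array([634, 183,   6,   6], dtype=int32)) [ 0.459  -0.1578  0.064 ]
```

View pics/w1.png

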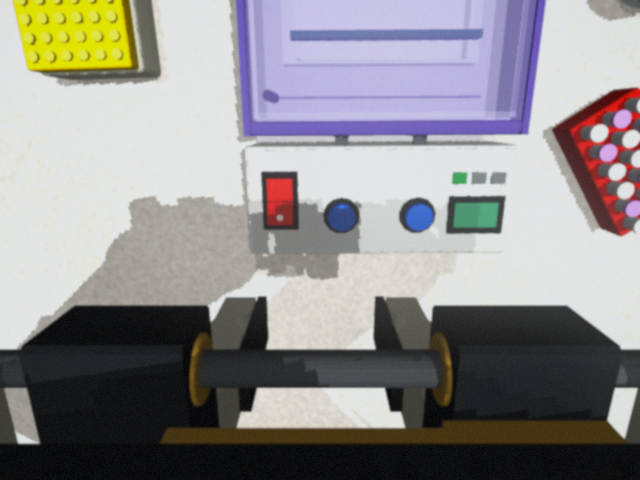

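The wrist view shows the rocker at (279,200) and the buttons at (342,215) and (418,216). It agrees with the fixed cameras on the button midpoint of (0.4646, 0.0387) and yaw of -8.6°. The fingertips are about 21 mm thick. I'll shut the fingers and go above the rocker's raised half.

Call:
arm_command([
  [[0,0,0,1.1,3.05,0,0],[0,0,0,1.1,3.05,-4,0],[0,0,0,1.1,3.05,-8,0],[0,0,0,1.1,3.05,-11,0],[0,0,0,1.1,3.05,-13.5,0],[0,0,0,1.1,3.05,-14.8,0],[0,0,0,1.1,3.05,-14.8,0],[0,0,0,1.1,3.05,-14.8,0]],
])

```text
clock: 2.15
tool_pos: [0.4752, 0.1176, 0.0782]
orientation: [179.9, 0.1, -8.6]
force: [-0.0, 1.5, 1.4]
opening: 0.001
```

Call:
arm_command([
  [[0,0,0,0,0,-0.3,0],[0,0,0,0,0,-0.6,0],[0,0,0,0,0,-0.9,0],[0,0,0,0,0,-1.2,0],[0,0,0,0,0,-1.4,0],[0,0,0,0,0,-1.5,0],[0,0,0,0,0,-1.6,0],[0,0,0,0,0,-1.6,0]],
])

```text
clock: 2.82
tool_pos: [0.4756, 0.1179, 0.0625]
orientation: [-180.0, -0.0, -8.6]
force: [0.1, 0.1, -0.1]
opening: 0.0004
```

Call:
arm_command([
  [[0,0,0,0,-0.2,-0.1,0],[0,0,0,0,-0.2,-0.2,0],[0,0,0,0,-0.2,-0.2,0]],
])

```text
clock: 3.07
tool_pos: [0.4763, 0.1168, 0.0621]
orientation: [-179.9, -0.1, -8.6]
force: [-7.4, 3.9, 17.7]
opening: 0.0004
```

Call:
arm_command([
  [[0,0,0,0,0,2,0],[0,0,0,0,0,5,0.2],[0,0,0,-0.5,-4,5,0.46],[0,0,0,-1.15,-7.8,5,0.46],[0,0,0,-1.15,-7.8,5,0.46],[0,0,0,-1.15,-7.8,5,0.46],[0,0,0,-1.15,-7.8,5,0.46]],
])

```text
clock: 3.65
tool_pos: [0.4643, 0.0375, 0.1107]
orientation: [-180.0, -0.0, -8.7]
force: [0.2, -0.7, 0.8]
opening: 0.0349
```

```bash
python3 - <<'E'
from h import *
o=ctrl.get_obs();print(o['clock'],o['tool_pos'],o['orientation'],o['force'],o['opening']);
im=ctrl.snapshot("wrist");s=ctrl.snapshot("scene")
cv2.imwrite("pics/w2.png",np.hstack([cv2.resize(im,(480,360)),cv2.resize(s[150:240,255:335+0],(320,360),interpolation=2)]))
cv2.imwrite("pics/s2.png",cv2.resize(s[140:240,240:380],None,fx=4,fy=4,interpolation=2))
E
```

```text
3.65 [0.46426972 0.03752243 0.11067412] [-1.79990517e+02 -2.65145818e-02 -8.70320391e+00] [ 0.19169637 -0.66840127  0.79899825] 0.034885548464373105
```

View pics/w2.png

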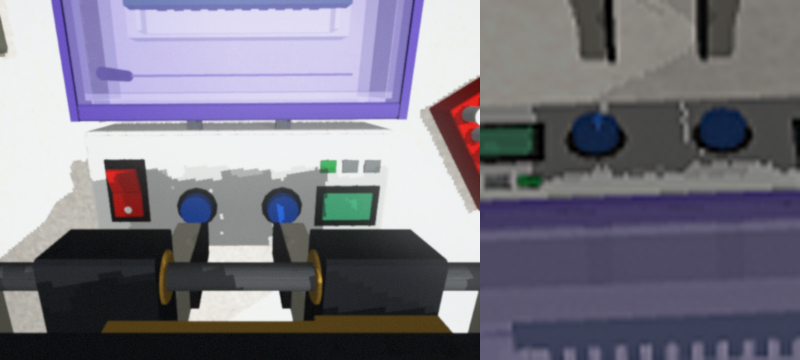

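View pics/s2.png

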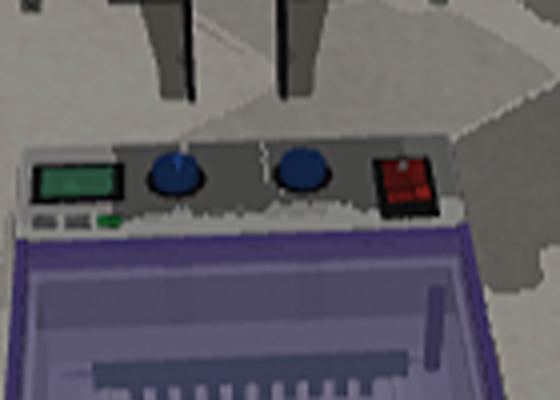

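The scene crop shows the rocker's robot-side half is now level and the far half is raised, so the power is off. The tapered fingertips are about 14 mm thick, so I'll open to 46 mm, which puts their centres 60 mm apart, and then press both buttons.

Call:
arm_command([
  [[0,0,0,0,0.1,0,0.52],[0,0,0,0,0.1,-2,0.52],[0,0,0,0,0.1,-3.5,0.52],[0,0,0,0,0.1,-3.5,0.52],[0,0,0,0,0.1,-4,0.52],[0,0,0,0,0.1,-4.4,0.52],[0,0,0,0,0.1,-4.8,0.52],[0,0,0,0,0.1,-5,0.52]],
])

```text
clock: 4.42
tool_pos: [0.4648, 0.0394, 0.0619]
orientation: [-180.0, -0.1, -8.6]
force: [-15.6, 4.7, 42.0]
opening: 0.0457
```

Call:
arm_command([
  [[0,0,0,0,0,-0.1,0.52],[0,0,0,0,0,-0.1,0.52]],
])

```text
clock: 4.58
tool_pos: [0.4647, 0.0394, 0.062]
orientation: [-180.0, -0.1, -8.6]
force: [-11.3, 2.6, 27.0]
opening: 0.0456
```

```bash
python3 - <<'E'
from h import *
o=ctrl.get_obs();print(o['clock'],o['tool_pos'],o['orientation'],o['force'],o['moment'],o['opening']);
s=ctrl.snapshot("scene");cv2.imwrite("pics/s3.png",s)
cv2.imwrite("pics/s3c.png",cv2.resize(s[110:310,220:390],None,fx=3,fy=3,interpolation=2))
E
```

```text
4.5833 [0.46469396 0.03942131 0.06202958] [-1.79966187e+02 -8.71317753e-02 -8.56900139e+00] [-11.26089112   2.58186181  26.96961918] [0.88284087 4.11765783 0.02133054] 0.045553713050986974
```

View pics/s3c.png

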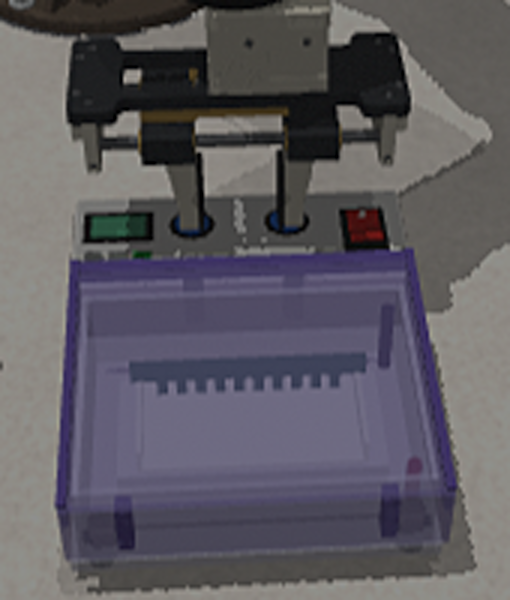

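Both fingertips are on their buttons at about (190,225) and (288,222), fully down at z = 62 mm. I'll hold and track the lid angle by image code.

Call:
arm_command([
  [[0,0,0,0,0,0,0.52],[0,0,0,0,0,0,0.52],[0,0,0,0,0,0,0.52],[0,0,0,0,0,0,0.52],[0,0,0,0,0,0,0.52],[0,0,0,0,0,0,0.52],[0,0,0,0,0,0,0.52],[0,0,0,0,0,0,0.52]],
])

```text
clock: 5.3
tool_pos: [0.4647, 0.0394, 0.062]
orientation: [-179.9, -0.1, -8.6]
force: [-11.0, 3.1, 27.5]
opening: 0.0457
```

```bash
cat >lid.py <<'E'
from h import *
import sys
o=ctrl.get_obs();print(o['clock'],o['tool_pos'],o['force'],o['opening'])
s=ctrl.snapshot("scene");m=ctrl.camera_model("scene");cv2.imwrite(f"pics/lid_{o['clock']:.2f}.png",s)
Rz=R.from_euler('z',-8.6,degrees=True);org=np.array([.4646,.0387,0])-Rz.apply([-.112,0,0])
h=cv2.cvtColor(s,cv2.COLOR_BGR2HSV);mask=cv2.inRange(h,(118,110,60),(135,255,255))
# score front rail (200 mm long) position per lid angle, hinge at x=+.135, z=.07
best=[]
for a in np.arange(0,1.3,.02):
    L=.185;pts=[]
    for y in np.linspace(-.095,.095,40):
        for u in (.0,.004,.008):
            r=L-u;p=org+Rz.apply([.135-r*np.cos(a)-.006*np.sin(a),y,.070+r*np.sin(a)+.006*np.cos(a)]);pts.append(proj(m,p))
    q=np.array(pts).round().astype(int);best.append((mask[q[:,1],q[:,0]].mean()/255,round(a,2)))
print(sorted(best)[::-1][:5])
E
python3 lid.py; python3 - <<'E'
E
```

```text
5.3 [0.46469552 0.03940578 0.06202886] [-10.95598272   3.05116294  27.49125032] 0.04565743292933962
[(np.float64(0.7416666666666667), np.float64(0.14)), (np.float64(0.7166666666666667), np.float64(0.12)), (np.float64(0.44166666666666665), np.float64(0.16)), (np.float64(0.425), np.float64(0.1)), (np.float64(0.15), np.float64(0.18))]
```

The lid is at about 0.13 rad and rising. I'll keep holding.

Call:
arm_command([
  [[0,0,0,0,0,0,0.52],[0,0,0,0,0,0,0.52],[0,0,0,0,0,0,0.52],[0,0,0,0,0,0,0.52],[0,0,0,0,0,0,0.52],[0,0,0,0,0,0,0.52],[0,0,0,0,0,0,0.52],[0,0,0,0,0,0,0.52]],
])

```text
clock: 6.02
tool_pos: [0.4647, 0.0394, 0.062]
orientation: [-179.9, -0.1, -8.6]
force: [-11.2, 3.2, 27.6]
opening: 0.0454
```

```bash
python3 lid.py
```

```text
6.0167 [0.46471828 0.03943848 0.06204892] [-11.23217354   3.16334414  27.61115172] 0.04543232028540563
[(np.float64(0.7166666666666667), np.float64(0.2)), (np.float64(0.7083333333333334), np.float64(0.22)), (np.float64(0.5083333333333333), np.float64(0.18)), (np.float64(0.425), np.float64(0.24)), (np.float64(0.25833333333333336), np.float64(0.16))]
```

Call:
arm_command([
  [[0,0,0,0,0,0,0.52],[0,0,0,0,0,0,0.52],[0,0,0,0,0,0,0.52],[0,0,0,0,0,0,0.52],[0,0,0,0,0,0,0.52],[0,0,0,0,0,0,0.52],[0,0,0,0,0,0,0.52],[0,0,0,0,0,0,0.52]],
])

```text
clock: 6.73
tool_pos: [0.4647, 0.0394, 0.0621]
orientation: [-179.9, -0.1, -8.6]
force: [-10.5, 2.2, 26.8]
opening: 0.0453
```

Call:
arm_command([
  [[0,0,0,0,0,0,0.52],[0,0,0,0,0,0,0.52],[0,0,0,0,0,0,0.52],[0,0,0,0,0,0,0.52],[0,0,0,0,0,0,0.52],[0,0,0,0,0,0,0.52],[0,0,0,0,0,0,0.52],[0,0,0,0,0,0,0.52]],
])

```text
clock: 7.4
tool_pos: [0.4647, 0.0394, 0.062]
orientation: [-179.9, -0.1, -8.6]
force: [-11.1, 2.2, 27.8]
opening: 0.0456
```

```bash
python3 lid.py
```

```text
7.4 [0.46472693 0.03943802 0.0620462 ] [-11.12540326   2.19832172  27.81105842] 0.04561902022634579
[(np.float64(0.55), np.float64(0.34)), (np.float64(0.49166666666666664), np.float64(0.36)), (np.float64(0.48333333333333334), np.float64(0.32)), (np.float64(0.4), np.float64(0.3)), (np.float64(0.3), np.float64(0.38))]
```

Call:
arm_command([
  [[0,0,0,0,0,0,0.52],[0,0,0,0,0,0,0.52],[0,0,0,0,0,0,0.52],[0,0,0,0,0,0,0.52],[0,0,0,0,0,0,0.52],[0,0,0,0,0,0,0.52],[0,0,0,0,0,0,0.52],[0,0,0,0,0,0,0.52]],
])

```text
clock: 8.12
tool_pos: [0.4647, 0.0394, 0.0621]
orientation: [-179.9, -0.1, -8.6]
force: [-10.7, 2.6, 27.6]
opening: 0.0455
```

```bash
python3 lid.py; cp pics/lid_8*.png pics/v.png
```

```text
8.1167 [0.46471856 0.0394292  0.06205499] [-10.73544678   2.58521443  27.64668151] 0.04552325755195318
[(np.float64(0.7416666666666667), np.float64(0.38)), (np.float64(0.625), np.float64(0.36)), (np.float64(0.6), np.float64(0.4)), (np.float64(0.475), np.float64(0.34)), (np.float64(0.375), np.float64(0.42))]
```

View pics/v.png

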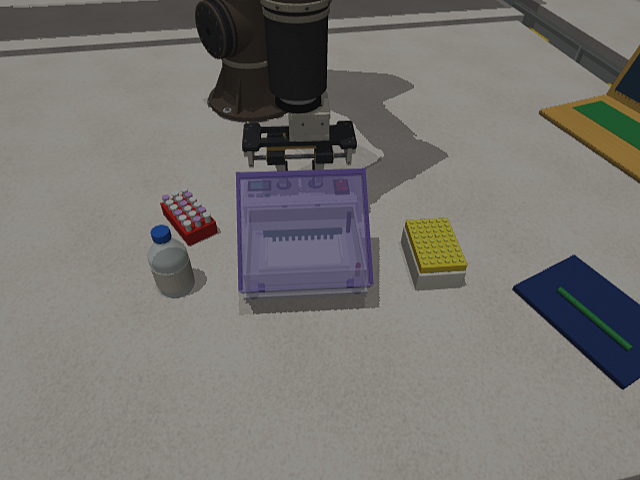

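The rail is at row 174, well clear of the hand, and the lid is at about 0.39 rad. I'll hold 0.7 s more, then release, going straight up first and then up and back.

Call:
arm_command([
  [[0,0,0,0,0,0,0.52],[0,0,0,0,0,0,0.52],[0,0,0,0,0,0,0.52],[0,0,0,0,0,0,0.52],[0,0,0,0,0,0,0.52],[0,0,0,0,0,0,0.52],[0,0,0,0,0,0,0.52],[0,0,0,0,0,0,0.52]],
])

```text
clock: 8.83
tool_pos: [0.4647, 0.0394, 0.0621]
orientation: [-179.9, -0.1, -8.6]
force: [-10.6, 2.8, 28.1]
opening: 0.0457
```

Call:
arm_command([
  [[0,0,0,0,0,1.5,0.52],[0,0,0,-0.5,0,5,0.52],[0,0,0,-1.5,0,9,0.52],[0,0,0,-2.5,0,13,0.52],[0,0,0,-3.5,0.5,17,0.52],[0,0,0,-3.5,4.5,18,0.52],[0,0,0,-3.5,8.5,18,0.52],[0,0,0,-3.5,12.5,18,0.52]],
])

```text
clock: 9.5
tool_pos: [0.4294, 0.1657, 0.2422]
orientation: [-179.7, -0.2, -8.7]
force: [0.7, 0.2, -0.2]
opening: 0.0453
```

Call:
arm_command([
  [[0,0,0,-0.5,4,0,0.52],[0,0,0,-1,8,0,0.52],[0,0,0,-1.5,12,0,0.52],[0,0,0,-2,16,0,0.52],[0,0,0,-2,16,0,0.52],[0,0,0,-2,16,0,0.52],[0,0,0,-2,16,0,0.52],[0,0,0,-2,16,0,0.52]],
])

```text
clock: 10.17
tool_pos: [0.4091, 0.3233, 0.2398]
orientation: [-180.0, -0.0, -8.7]
force: [0.0, -0.1, -0.4]
opening: 0.046
```

```bash
python3 lid.py
```

```text
10.1667 [0.40909707 0.32325354 0.23980255] [ 0.04472943 -0.11527065 -0.35945044] 0.04600558386817681
[(np.float64(0.9416666666666667), np.float64(0.34)), (np.float64(0.8916666666666667), np.float64(0.36)), (np.float64(0.675), np.float64(0.32)), (np.float64(0.6666666666666666), np.float64(0.38)), (np.float64(0.45), np.float64(0.3))]
```

The estimator is ambiguous here, because the rail moves nearly along the line of sight. I'll wait and then look at a picture.

Call:
arm_command([
  [[0,0,0,0,0,0,0.52],[0,0,0,0,0,0,0.52],[0,0,0,0,0,0,0.52],[0,0,0,0,0,0,0.52],[0,0,0,0,0,0,0.52],[0,0,0,0,0,0,0.52],[0,0,0,0,0,0,0.52],[0,0,0,0,0,0,0.52]],
])

```text
clock: 10.88
tool_pos: [0.4091, 0.3239, 0.2395]
orientation: [-180.0, 0.0, -8.6]
force: [-0.1, 0.6, -0.1]
opening: 0.0453
```

Call:
arm_command([
  [[0,0,0,0,0,0,0.52],[0,0,0,0,0,0,0.52],[0,0,0,0,0,0,0.52],[0,0,0,0,0,0,0.52],[0,0,0,0,0,0,0.52],[0,0,0,0,0,0,0.52],[0,0,0,0,0,0,0.52],[0,0,0,0,0,0,0.52]],
])

```text
clock: 11.55
tool_pos: [0.4091, 0.3239, 0.2396]
orientation: [180.0, 0.0, -8.6]
force: [-0.6, -0.5, 0.5]
opening: 0.0454
```

```bash
python3 lid.py; python3 - <<'E'
from h import *
import glob
t=ctrl.snapshot("top");cv2.imwrite("pics/t5.png",t)
f=sorted(glob.glob("pics/lid_1*.png"))
cv2.imwrite("pics/v2.png",np.hstack([cv2.resize(cv2.imread(f[-1]),(400,300)),cv2.resize(t[120:420,120:520],(400,300))]))
E
```

```text
11.55 [0.40907123 0.32386617 0.23955058] [-0.55274707 -0.46450585  0.53696746] 0.04541159261894263
[(np.float64(1.0), np.float64(0.18)), (np.float64(0.9583333333333334), np.float64(0.16)), (np.float64(0.9166666666666666), np.float64(0.2)), (np.float64(0.6666666666666666), np.float64(0.14)), (np.float64(0.575), np.float64(0.22))]
```

View pics/v2.png

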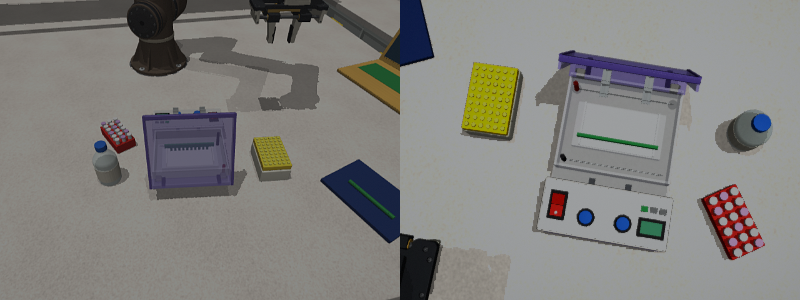

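The lid is swinging up towards fully open, and the box, rack and bottle have not moved. I'll wait until it stops.

Call:
arm_command([
  [[0,0,0,0,0,0,0.52],[0,0,0,0,0,0,0.52],[0,0,0,0,0,0,0.52],[0,0,0,0,0,0,0.52],[0,0,0,0,0,0,0.52],[0,0,0,0,0,0,0.52],[0,0,0,0,0,0,0.52],[0,0,0,0,0,0,0.52]],
])

```text
clock: 12.32
tool_pos: [0.4091, 0.3239, 0.2396]
orientation: [-180.0, 0.0, -8.6]
force: [-0.7, -0.3, -0.8]
opening: 0.0456
```

Call:
arm_command([
  [[0,0,0,0,0,0,0.52],[0,0,0,0,0,0,0.52],[0,0,0,0,0,0,0.52],[0,0,0,0,0,0,0.52],[0,0,0,0,0,0,0.52],[0,0,0,0,0,0,0.52],[0,0,0,0,0,0,0.52],[0,0,0,0,0,0,0.52]],
])

```text
clock: 12.98
tool_pos: [0.4091, 0.3239, 0.2396]
orientation: [-180.0, -0.0, -8.6]
force: [-0.2, 0.1, 0.5]
opening: 0.0455
```

Call:
arm_command([
  [[0,0,0,0,0,0,0.52],[0,0,0,0,0,0,0.52],[0,0,0,0,0,0,0.52],[0,0,0,0,0,0,0.52],[0,0,0,0,0,0,0.52],[0,0,0,0,0,0,0.52],[0,0,0,0,0,0,0.52],[0,0,0,0,0,0,0.52]],
])

```text
clock: 13.65
tool_pos: [0.4091, 0.3239, 0.2396]
orientation: [180.0, -0.0, -8.6]
force: [0.8, 0.1, 0.6]
opening: 0.0458
```

```bash
cat >d.py <<'E'
from h import *
import sys
t=ctrl.snapshot("top");s=ctrl.snapshot("scene");cv2.imwrite(f"pics/t{sys.argv[2]}.png",t);cv2.imwrite(f"pics/s{sys.argv[2]}.png",s)
p=cv2.imread(f"pics/t{sys.argv[1]}.png");d=cv2.absdiff(t,p).max(2)[130:400,150:520];print((d>25).sum())
E
python3 d.py 5 6
```

```text
0
```

Call:
arm_command([
  [[0,0,0,0,0,0,0.52],[0,0,0,0,0,0,0.52],[0,0,0,0,0,0,0.52],[0,0,0,0,0,0,0.52],[0,0,0,0,0,0,0.52],[0,0,0,0,0,0,0.52],[0,0,0,0,0,0,0.52],[0,0,0,0,0,0,0.52]],
])

```text
clock: 14.42
tool_pos: [0.4091, 0.3239, 0.2396]
orientation: [180.0, -0.0, -8.6]
force: [-0.6, 0.7, 0.5]
opening: 0.0457
```

Call:
arm_command([
  [[0,0,0,0,0,0,0.52],[0,0,0,0,0,0,0.52],[0,0,0,0,0,0,0.52],[0,0,0,0,0,0,0.52],[0,0,0,0,0,0,0.52],[0,0,0,0,0,0,0.52],[0,0,0,0,0,0,0.52],[0,0,0,0,0,0,0.52]],
])

```text
clock: 15.08
tool_pos: [0.409, 0.3239, 0.2395]
orientation: [180.0, 0.0, -8.6]
force: [0.1, -0.7, 0.5]
opening: 0.0457
```

```bash
python3 d.py 6 7; python3 - <<'E'
from h import *
o=ctrl.get_obs();print(o['clock'],o['force'])
t=cv2.imread("pics/t7.png");s=cv2.imread("pics/s7.png")
cv2.imwrite("pics/v3.png",np.hstack([cv2.resize(t[160:385,250:420],(400,530),interpolation=2),cv2.resize(s[130:330,210:390],(400,530),interpolation=2)]))
E
```

```text
0
15.1833 [ 0.00956068 -0.17573071  0.00597129]
```

View pics/v3.png

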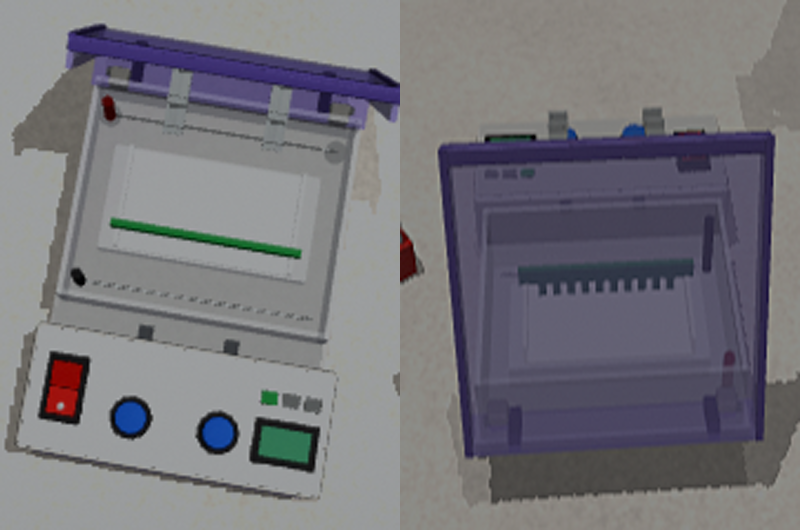

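The lid stands fully open with no change over the last 3.5 s, and the buttons are back up. The rocker's shading is reversed from the start, with the dotted half now level. Handing in.

```bash
python3 -c "
from plant import ctrl
print(ctrl.close_job())"
```

```text
the job is handed in; nothing more can be done
None
```

The gel tank is open with its power off, and I handed the job in at about 15 s of the 48 s allowed.

- **Power switch:** I pressed the raised half of the rocker down with the shut fingers until it stopped at z = 62 mm. The pictures taken afterwards show the dotted half level and the far half raised.
- **Release buttons:** I pressed both together, one fingertip on each, to z = 62 mm with about 27 N (a brief 42 N when they reached the bottom). I held them for about 4.4 s. The lid read about 0.39 rad 0.7 s before I let go, so I estimate 0.45 rad or more at release.
- **Lid:** I then drew back and the lid swung up by itself. The last top views, over 3.5 s, show it still and standing open, with both buttons back up and the wrist force about zero. The tip box, tube rack and bottle had not moved.

**One check disagreed:** my image-based lid-angle estimate gave wrong readings (0.34, then 0.18 rad) once the lid was steep. I judged the final opening from the pictures instead, so fully open is seen, not measured.

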